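# Nest the tumblers on the cup warmer and hold its boost dial at the third click

### The job

Nest the two loose stacking tumblers, teal and coral in either order, into the cream tumbler standing on the cup warmer's round pad, so that all three stand upright in one fully seated stack on the pad, and let go of them. Then turn the warmer's spring-return boost dial clockwise past the first two clicks to the third (the big red dot) and hold it there against its spring for at least a second; finish the program while the gripper is still holding the dial there. Leave everything else on the counter where it is.

Things in the scene. Friction and masses are not known exactly. Their poses are not given: they have to be found in the camera images.
- warmer: light blue cup warmer, a low box fixed to the counter, 150 mm along its own x, 340 mm along its own y, top at 35 mm; origin at the centre of its underside on the counter. The pad is centred 110 mm along its +y, the dial's axis 110 mm along its -y (both on its y axis). Its yaw varies by up to about 0.25 rad; at zero yaw its -x side faces the robot
- warmer_pad (a point): centre of the round dark metal pad, 104 mm diameter, on its top face, 38 mm above the counter
- dial_grip (a point): point on the dial's vertical axis, 66 mm above the counter, inside its bar grip: an upright bar 52 mm long, 14 mm thick, from 45 to 80 mm above the counter, on a black skirt (56 mm wide, top at 45 mm). At rest the bar lies along the warmer's x, white-striped end to the warmer's -x. Grip it from above across its 14 mm and turn
- dial (a joint): dial angle (rad), 0 at rest, growing clockwise seen from above, stop at 1.55. Clicks at 0.4 (small dark dot), 0.8 (yellow dot) and 1.2 (big red dot), with soft ribs of about 0.015 N m between them and after the third. A spring turns it back to 0 from anywhere when let go: 0.036 N m at rest, 0.09 N m at the third click
- base_tumbler: cream stacking tumbler, 105 mm tall, round, about 80 to 170 g, origin at the centre of its underside. Tapered foot 40 mm wide at the bottom, 55 mm at 65 mm height; from 65 mm to the rim a straight collar 67 mm wide, flat shoulder below it; mouth 62 mm wide. Loose, on the warmer's pad within 15 mm of its centre
- teal_tumbler: teal stacking tumbler, loose on the counter, same shape as the cream one (origin under its centre, 105 mm tall, 67 mm collar from 65 to 105 mm). Nested, its foot enters the lower one with 2 to 3 mm play, its shoulder sits on the lower rim, and its underside is 40 mm above the lower one's: the collar stays free to grip
- coral_tumbler: coral orange stacking tumbler, loose on the counter, same shape as the others (origin under its centre, 105 mm tall, 67 mm collar from 65 to 105 mm). Either loose one may go in first
- mug: white mug, 76 mm wide, 85 mm tall, handle to its +y; origin under its centre. Leave it alone; it may stand in the row with the loose tumblers
- bean_jar: dark brown bean jar with wooden cap, 72 mm wide, 100 mm tall; origin under its centre. Leave it alone; it may stand in the row with the loose tumblers
- syrup: amber syrup bottle, 68 mm wide, 200 mm tall; origin under its centre. Leave it alone
- pitcher: steel milk pitcher with a handle to its +y, 84 mm wide, 100 mm tall; origin under its centre. Leave it alone
- tamper: dark wooden coffee tamper, 58 mm wide, 82 mm tall; origin under its centre. Leave it alone
- sugar_bowl: blue sugar bowl, 100 mm wide, 55 mm tall; origin under its centre. Leave it alone

How it is judged:
By the outcome, as a careful person would: the job done as asked, in the order asked, and still so for the second after the job is handed in, while the arm keeps its last pose, push and grip.
It also fails if it takes over 72 s, if anything falls off the work surface, if the arm or the gripper's body presses on something with over 40 N, if the wrist force passes 120 N, or if a joint passes its speed limit or range.

### The arm

A 7-joint arm with a two-finger parallel gripper is mounted at the origin on the work surface. World frame = base frame: x ahead of the robot, y to its left, z up, the work surface at z = 0. Lengths are in m, angles in rad, forces in N, time in s.
With the tool pointing down it reaches from about 0.425 to 0.825 m from the base axis. Payload 3.6 kg.
Tool frame: the origin (TCP) lies at the very end of the fingers, on their centre line; the grasp point (between the pads) lies 19 mm behind it; z points along the fingers, y is the direction in which the jaws open and shut (so a half turn about z gives the same grasp; the last joint's range is limited). The gripper opens to 93 mm and grips with 3 to 60 N. Pads are 15 mm wide; open, the fingers measure 128 mm over their backs; the gripper's body (75 mm by 188 mm) begins 65 mm behind the grasp point.
Start: joints at [1.317, 0.615, -0.013, 1.423, 0.008, 1.103, -0.04], TCP at [0.146, -0.633, 0.219] pointing down, gripper open.
Joint ranges: [-3.12, 3.12], [-0.3, 2.06], [-1.34, 1.32], [0.26, 2.42], [-1.36, 4.5], [0.01, 1.98], [-2.84, 2.84]. Speed limits (rad/s): [2.79, 2.79, 3.14, 3.14, 3.14, 3.14, 3.14].

### API

Orientations are given as a 3x3 rotation matrix whose columns are the frame's x, y, z axes.
In Python, from workcell import arm, read_camera gives the robot as it stands.
- The arm moves only by the shell command python3 -m creep 'ROWS' [FORCE]. ROWS is JSON, a list of rows, each a list of 7 numbers: the turn, a rotation vector about the tool's x, y, z in rad, then the shift along the tool's x, y, z in m, then the closure, from 0 (fully open) to 1 (shut). A call has 1 to 5 rows; each row shifts and turns the commanded pose from where the row before left it, along the tool's axes as they then stand; what a row does not reach is not made up. A row lasts 1/8 s, in which the tool goes at most 62.5 mm and 10.7 degrees, less where a joint would pass 70% of its speed; a pose out of reach is approached as far as the arm can. A call is refused whole if a number of a shift passes 0.0625 or a number of a turn 0.188, either way. A call with a gripper value outside its range is refused whole. The fingers move at their own pace and stop on an object; FORCE is the grip in N (left out, the last holds). Time passes only in rows, so rows that do not move let the fingers close. It gives the time, the measured TCP pose, the force and the opening at its end, in the units of the state.
- arm.read_state(): the state, without advancing time (a new reading comes with each control period).
- read_camera(name): name is "scene" or "top" or "wrist"; returns a dict with "image" (400x640x3 uint8, blue, green, red), "fx", "fy", "cx", "cy" (pixels), "rvec" (rotation vector, rad) and "tvec" (3), from world to camera coordinates, as OpenCV has them; the wrist camera has in their place "mount" (4x4, takes a point from camera to tool coordinates, whose origin is the TCP and whose axes are the flange's). Camera axes: x right, y down, z forward; pixel columns grow to the right and rows downward; lengths in m; the calibration is good to about 2 mm. A picture is of the moment at which its call begins: read the wrist's pose just before it. There is no depth.
- arm.job_done(): hands the job in, once; it reports no verdict.
The state is a dict: "time": time; "qpos": joint angles; "qd": joint speeds; "joint_torque": joint torques, N m; "ee_pos": TCP position; "tcp_rot": TCP orientation; "force": force on the tool from outside, world axes, zero at the start; "moment": the same for the moment, N m; "gripper_width": opening from 0.0 (shut) to 1.0 (fully open).
Only numpy, scipy, OpenCV 4.12 (cv2) and the standard library are available. Lean on these libraries where they do the work, as an engineer would, in place of code of your own. Each camera call takes 0.05 s, during which the arm holds its last target.

## Working session

There is one attempt and no reset: what is moved stays moved. The work goes in short steps, Python scripts to look and compute and a shell command to move; the robot and the scene stay as the last step left them, time stands still between calls to the robot, and variables do not carry over. Pictures are saved under pics/ and viewed, and the job is handed in when it is done.

```bash
ls; mkdir -p pics; python3 - <<'E'
from workcell import arm, read_camera
import cv2,numpy as np
s=arm.read_state()
print(s['time'],s['ee_pos'],np.round(s['tcp_rot'],3),s['gripper_width'],s['force'])
for n in ['scene','top']:
    c=read_camera(n); cv2.imwrite(f'pics/{n}0.png',c['image'])
    print(n,c['fx'],c['cx'],c['cy'],c['rvec'],c['tvec'])
    np.savez(f'pics/{n}0.npz',**{k:v for k,v in c.items()})
E
```

```text
pics
0.0 [ 0.14602348 -0.63258799  0.21748806] [[ 0.974  0.225 -0.001]
 [ 0.225 -0.974  0.002]
 [-0.    -0.003 -1.   ]] 1.00124142349219 [-0.79982638 -0.53670144 -0.44560276]
scene 421.198232802873 311.74061583038105 206.70707489015274 [ 1.69191224  2.18340453 -0.58669377] [ 0.12838118 -0.4518165   1.61395967]
top 438.1828229986931 317.1944561947944 198.42512397080282 [ 2.18510375 -2.17806574  0.10782222] [-0.00393947  0.57837904  1.125818  ]
```

View pics/top0.png

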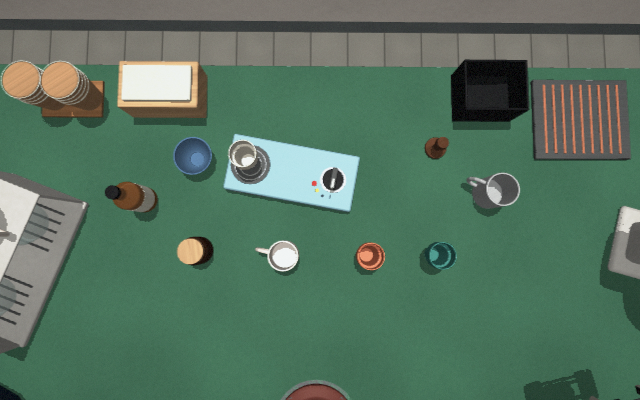

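View pics/scene0.png

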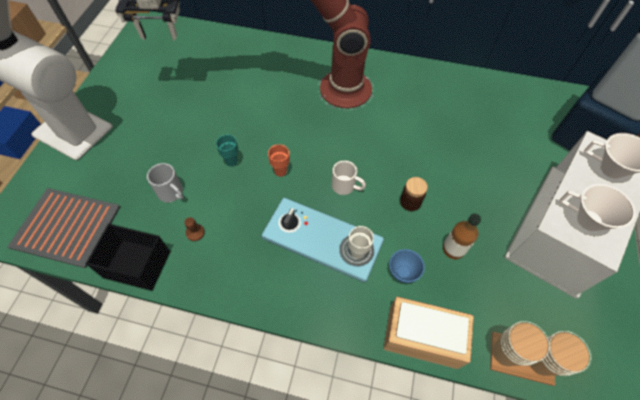

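The top view shows the cream cup on the warmer pad at about (243,155), the dial at (333,180), coral at (371,256) and teal at (442,255). The mug is at (283,256) and the jar at (195,251). Next I measure them.

```bash
cat > h.py <<'E'
import numpy as np,cv2
def load(n): 
    d=np.load(f'pics/{n}.npz'); return {k:d[k] for k in d.files}
def ray(c,u,v):
    R=cv2.Rodrigues(c['rvec'])[0]; o=-R.T@c['tvec'].reshape(3)
    d=R.T@np.array([(u-c['cx'])/c['fx'],(v-c['cy'])/c['fy'],1.]); return o,d
def onz(c,u,v,z):
    o,d=ray(c,u,v); return o+d*(z-o[2])/d[2]
def proj(c,P):
    K=np.array([[c['fx'],0,c['cx']],[0,c['fy'],c['cy']],[0,0,1.]])
    return cv2.projectPoints(np.array(P,float).reshape(-1,1,3),c['rvec'],c['tvec'],K,None)[0].reshape(-1,2)
E
python3 - <<'E'
from h import *
t=load('top0'); s=load('scene0')
im=t['image']; hsv=cv2.cvtColor(im,cv2.COLOR_BGR2HSV)
big=cv2.resize(im[120:290,160:480],None,fx=2.5,fy=2.5,interpolation=cv2.INTER_CUBIC); cv2.imwrite('pics/topz.png',big)
si=s['image']; cv2.imwrite('pics/scz.png',cv2.resize(si[120:290,200:440],None,fx=3.3,fy=3.3,interpolation=cv2.INTER_CUBIC))
for n,p in dict(teal=(442,255),coral=(371,256),cream=(243,155),dial=(333,180),blue=(300,150),mug=(283,256)).items(): print(n,hsv[p[1],p[0]])
m=cv2.inRange(hsv,(85,40,120),(110,160,255))
cs,_=cv2.findContours(m,0,2); k=max(cs,key=cv2.contourArea)
W=np.array([onz(t,*p[0],0.035)[:2] for p in k],np.float32)
print(cv2.minAreaRect(W), cv2.minAreaRect(k))
E
```

```text
teal [ 86 142  63]
coral [ 10 126 236]
cream [ 23  26 127]
dial [ 60   3 239]
blue [ 94  56 233]
mug [ 80   3 245]
((0.6469429731369019, 0.06594036519527435), (0.33840829133987427, 0.14830347895622253), 79.65550231933594) ((291.1713562011719, 172.03897094726562), (129.68260192871094, 56.22434997558594), 10.520785331726074)
```

View pics/topz.png

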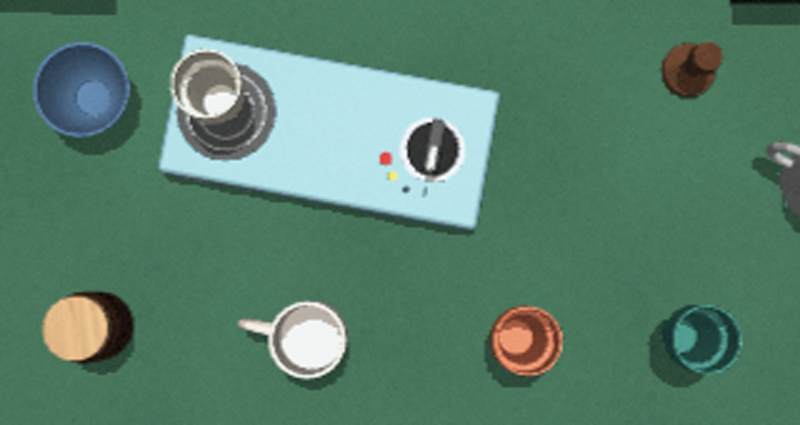

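View pics/scz.png

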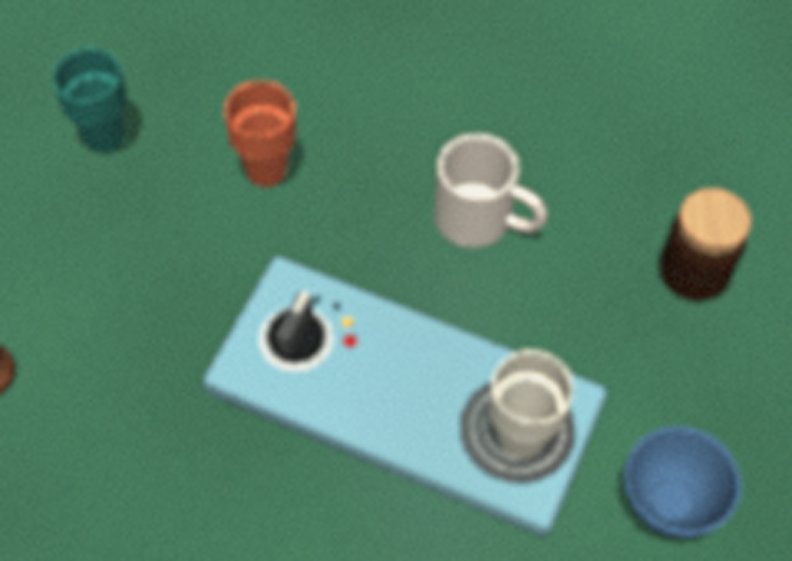

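```bash
cat >> h.py <<'E'
def rims(c,names=('teal','coral','cream','mug'),seeds=None):
    im=c['image'];hsv=cv2.cvtColor(im,cv2.COLOR_BGR2HSV);out={}
    return hsv
E
python3 - <<'E'
from h import *
t=load('top0')
im=t['image']; hsv=cv2.cvtColor(im,cv2.COLOR_BGR2HSV)
# edge-based: rays outward from guess, on plane z=.105, find circle radius 33.5
g=im.astype(np.float32)
for n,p,z,r in [('teal',(442,255.5),.105,.0335),('coral',(371,256.3),.105,.0335),('cream',(242,153.7),.143,.0335),('mug',(283,256),.085,.038),('jar',(190.5,251.5),.1,.036)]:
    c0=onz(t,*p,z)
    pts=[]
    for a in np.arange(0,2*np.pi,.1):
        rr=np.arange(r-.012,r+.012,.0007)
        P=[[c0[0]+q*np.cos(a),c0[1]+q*np.sin(a),z] for q in rr]
        uv=proj(t,P).astype(np.float32)
        v=cv2.remap(g,uv[:,0].reshape(1,-1),uv[:,1].reshape(1,-1),cv2.INTER_LINEAR)[0]
        bg=v[-1]; d=np.linalg.norm(v-np.array([78,112,60]),axis=1)
        gr=np.linalg.norm(v[4:]-v[:-4],axis=1); 
        # outermost strong edge
        k=[i for i in range(len(gr)) if gr[i]>0.6*gr.max()][-1]
        pts.append([P[k+2][0],P[k+2][1]])
    pts=np.array(pts)
    m=np.ones(len(pts),bool)
    for _ in range(4):
        A=np.c_[2*pts[m],np.ones(m.sum())]; x=np.linalg.lstsq(A,(pts[m]**2).sum(1),rcond=None)[0]
        R=np.sqrt(x[2]+x[:2]@x[:2]); e=abs(np.linalg.norm(pts-x[:2],axis=1)-R); m=e<max(.0012,1.5*np.median(e))
    print(n,c0.round(4),x[:2].round(4),R.round(4),m.sum(),len(m),'rad',np.hypot(*x[:2]).round(3))
E
```

```text
teal [ 0.4336 -0.3043  0.105 ] [ 0.4342 -0.3036] 0.0331 47 63 rad 0.53
coral [ 0.4312 -0.1318  0.105 ] [ 0.4325 -0.1307] 0.0349 54 63 rad 0.452
cream [0.674  0.1781 0.143 ] [0.6742 0.1787] 0.0334 43 63 rad 0.698
mug [0.4306 0.0823 0.085 ] [0.4319 0.0838] 0.0391 60 63 rad 0.44
jar [0.4416 0.3054 0.1   ] [0.4432 0.3076] 0.0328 54 63 rad 0.539
```

```bash
python3 -m creep '[[0,0,0.113,0,0,0,0],[0,0,0.113,0,0,0,0],[0,0,0,0.036,-0.041,0,0],[0,0,0,0.036,-0.041,0,0],[0,0,0,0.036,-0.041,0,0]]' 20; python3 -m creep '[[0,0,0,0.036,-0.041,0,0],[0,0,0,0.036,-0.041,0,0],[0,0,0,0.036,-0.041,0,0],[0,0,0,0.0,0,0,0]]'; python3 - <<'E'
from workcell import arm, read_camera
import cv2,numpy as np
s=arm.read_state()
print(s['time'],s['ee_pos'],np.round(s['tcp_rot'],3),np.round(s['qpos'],2),s['force'])
c=read_camera('wrist'); cv2.imwrite('pics/w1.png',c['image']); print(c['mount'],c['fx'],c['cx'],c['cy'])
E
```

```text
time: 0.72
ee_pos: [0.255, -0.5086, 0.2181]
tcp_rot: [[1.0, 0.001, -0.0], [0.001, -1.0, 0.001], [-0.0, -0.001, -1.0]]
force: [0.8, -0.4, -0.0]
gripper_width: 1.002
time: 1.23
ee_pos: [0.3661, -0.3821, 0.2183]
tcp_rot: [[1.0, 0.012, 0.002], [0.012, -1.0, 0.003], [0.002, -0.003, -1.0]]
force: [-0.8, -0.1, -0.9]
gripper_width: 1.002
1.225 [ 0.3660816  -0.38207061  0.21834284] [[ 1.     0.012  0.002]
 [ 0.012 -1.     0.003]
 [ 0.002 -0.003 -1.   ]] [ 0.76  0.43  0.01  1.77 -0.01  0.94 -0.78] [-0.81607831 -0.07976317 -0.87642904]
[[ 1.32238623e-03 -9.65458463e-01 -2.60553657e-01  7.14277708e-02]
 [ 9.99998518e-01  1.56395559e-03 -7.19812946e-04 -5.17157535e-04]
 [ 1.10244385e-03 -2.60552319e-01  9.65459100e-01 -1.64970499e-01]
 [ 0.00000000e+00  0.00000000e+00  0.00000000e+00  1.00000000e+00]] 284.5618097197592 316.50762466334885 198.59966196498908
```

View pics/w1.png

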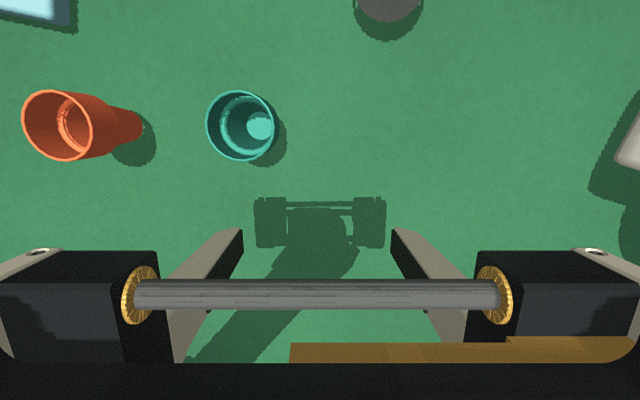

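The wrist view shows the teal rim at about (240,126) and the coral rim at about (57,124). I cast both to z = 0.105.

```bash
cat >> h.py <<'E'
def wonz(uv,z,c,s):
    M=np.array(c['mount']);d=M[:3,:3]@np.array([(uv[0]-c['cx'])/c['fx'],(uv[1]-c['cy'])/c['fy'],1.])
    R=np.array(s['tcp_rot']);d=R@d;o=R@M[:3,3]+np.array(s['ee_pos'])
    return o+d*(z-o[2])/d[2]
def wproj(P,c,s):
    M=np.array(c['mount']);R=np.array(s['tcp_rot']);p=(np.array(P)-s['ee_pos'])@R
    q=(p-M[:3,3])@M[:3,:3]; return np.c_[c['fx']*q[:,0]/q[:,2]+c['cx'],c['fy']*q[:,1]/q[:,2]+c['cy']].astype(np.float32)
def wrim(c0,z,r,c,s,span=.012,thr=.5,arc=None):
    g=c['image'].astype(np.float32);pts=[]
    for a in (np.arange(0,2*np.pi,.1) if arc is None else arc):
        rr=np.arange(r-span,r+span,.0005);P=np.array([[c0[0]+q*np.cos(a),c0[1]+q*np.sin(a),z] for q in rr])
        uv=wproj(P,c,s)
        if uv.min()<2 or uv[:,0].max()>637 or uv[:,1].max()>397: continue
        v=cv2.remap(g,uv[:,:1].copy(),uv[:,1:].copy(),cv2.INTER_LINEAR)[:,0]
        gr=np.linalg.norm(v[4:]-v[:-4],axis=1)
        k=[i for i in range(len(gr)) if gr[i]>thr*gr.max()][-1];pts.append(P[k+2][:2])
    pts=np.array(pts)
    # fixed-radius robust fit
    from scipy.optimize import least_squares
    f=least_squares(lambda x:np.linalg.norm(pts-x,axis=1)-r,np.array(c0[:2]),loss='soft_l1',f_scale=.0008)
    e=np.linalg.norm(pts-f.x,axis=1)-r
    return f.x.round(4),np.median(abs(e)).round(4),len(pts)
E
python3 - <<'E'
from workcell import arm, read_camera
from h import *
s=arm.read_state();c=read_camera('wrist')
for n,uv in [('teal',(240,126)),('coral',(57,124))]:
    p=wonz(uv,.105,c,s); print(n,p.round(4),wrim(p,.105,.0335,c,s))
print(arm.read_state()['ee_pos'])
E
```

```text
teal [ 0.4305 -0.3111  0.105 ] (array([ 0.4321, -0.3079]), np.float64(0.0009), 63)
coral [ 0.431  -0.1377  0.105 ] (array([ 0.4306, -0.1328]), np.float64(0.0008), 63)
[ 0.36177136 -0.3869712   0.2184198 ]
```

```bash
python3 -m creep '[[0,0,0,0.035,-0.035,0.02,0],[0,0,0,0.035,-0.043,0.02,0],[0,0,0,0,0,0,0],[0,0,0,0,0,0,0]]'; python3 - <<'E'
from workcell import arm, read_camera
from h import *
s=arm.read_state();c=read_camera('wrist');cv2.imwrite('pics/w2.png',c['image'])
for n,uv in [('teal',(.433,-.306)),('coral',(.432,-.132))]:
    print(n,wrim(uv,.105,.0335,c,s))
s=arm.read_state();print(s['ee_pos'],s['tcp_rot'].round(4),s['qd'].round(3))
E
```

```text
time: 1.82
ee_pos: [0.4305, -0.3112, 0.1785]
tcp_rot: [[1.0, -0.002, -0.001], [-0.002, -1.0, -0.001], [-0.001, 0.001, -1.0]]
force: [-0.4, -0.8, 0.4]
gripper_width: 1.001
teal (array([ 0.4335, -0.3061]), np.float64(0.0004), 63)
coral (array([ 0.431 , -0.1322]), np.float64(0.0006), 63)
[ 0.43029933 -0.31175458  0.17882958] [[ 1.0e+00 -3.6e-03 -8.0e-04]
 [-3.6e-03 -1.0e+00 -1.7e-03]
 [-8.0e-04  1.7e-03 -1.0e+00]] [ 0.01  -0.007  0.003 -0.002 -0.005 -0.    -0.003]
```

View pics/w2.png

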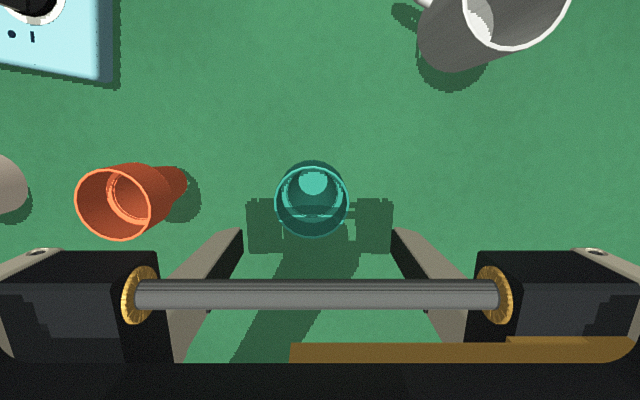

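The wrist view now shows teal centred at (313,200), with the jaws on either side of it. I descend and grip.

```bash
python3 -m creep '[[0,0,0,0.003,-0.005,0.03,0],[0,0,0,0,0,0.045,0],[0,0,0,0,0,0.032,0],[0,0,0,0,0,0,0],[0,0,0,0,0,0,0]]';  python3 -m creep '[[0,0,0,0,0,0,0.2],[0,0,0,0,0,0,0.4],[0,0,0,0,0,0,0.5],[0,0,0,0,0,0,0.5]]' 12; python3 - <<'E'
from workcell import arm, read_camera
from h import *
s=arm.read_state();c=read_camera('wrist');cv2.imwrite('pics/w3.png',c['image']);print(s['ee_pos'],s['force'],s['gripper_width'])
E
```

```text
time: 2.5
ee_pos: [0.435, -0.306, 0.073]
tcp_rot: [[1.0, -0.002, 0.002], [-0.002, -1.0, -0.002], [0.002, 0.002, -1.0]]
force: [0.3, -0.2, 0.2]
gripper_width: 0.999
time: 3.0
ee_pos: [0.4354, -0.3045, 0.0723]
tcp_rot: [[1.0, 0.001, 0.001], [0.001, -1.0, -0.001], [0.001, 0.001, -1.0]]
force: [0.8, 0.0, 2.7]
gripper_width: 0.736
[ 0.43544242 -0.30453237  0.07232026] [0.80169924 0.03984254 2.66334911] 0.7358682056590015
```

View pics/w3.png

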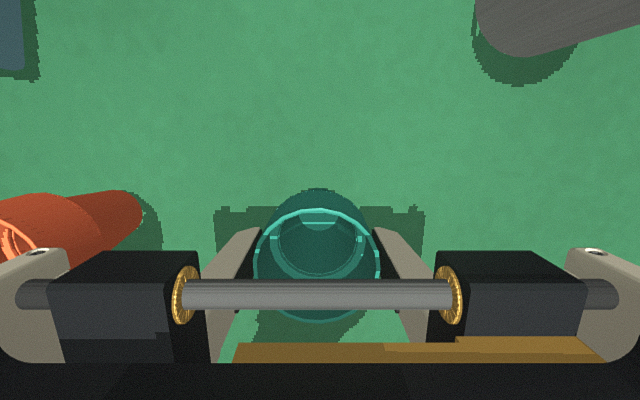

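Grip closed at 0.736 (about 68 mm), matching the collar. I lift and travel towards the pad.

```bash
python3 -m creep '[[0,0,0,0,0,-0.02,0.5],[0,0,0,0,0,-0.055,0.5],[0,0,0,0,0,-0.06,0.5],[0,0,0,0,0,-0.045,0.5],[0,0,0,0.01,-0.025,0,0.5]]' 15; python3 -m creep '[[0,0,0,0.014,-0.05,0,0.5],[0,0,0,0.014,-0.05,0,0.5],[0,0,0,0.014,-0.05,0,0.5],[0,0,0,0.014,-0.05,0,0.5],[0,0,0,0.014,-0.05,0,0.5]]';python3 -m creep '[[0,0,0,0.014,-0.05,0,0.5],[0,0,0,0.014,-0.05,0,0.5],[0,0,0,0.014,-0.05,0,0.5],[0,0,0,0.014,-0.04,0,0.5],[0,0,0,0.004,-0.02,0,0.5]]';python3 -m creep '[[0,0,0,0,0,0,0.5],[0,0,0,0,0,0,0.5],[0,0,0,0,0,0,0.5]]'; python3 - <<'E'
from workcell import arm, read_camera
from h import *
s=arm.read_state();c=read_camera('wrist');cv2.imwrite('pics/w4.png',c['image']);print(s['ee_pos'],s['force'],s['gripper_width'],s['qpos'].round(2),s['qd'].round(3))
print(wrim((.674,.1785),.143,.0335,c,s,arc=np.arange(-1.57,1.57,.1)),wrim((.674,.1785),.143,.0335,c,s))
print(wrim(s['ee_pos'],s['ee_pos'][2]+.033,.0335,c,s,arc=np.arange(-1.0,1.0,.1)))
c=read_camera('top'); cv2.imwrite('pics/top1.png',c['image'])
np.savez(f'pics/top1.npz',**{k:v for k,v in c.items()})
E
```

```text
time: 3.68
ee_pos: [0.4455, -0.2821, 0.2552]
tcp_rot: [[1.0, -0.004, 0.006], [-0.004, -1.0, -0.006], [0.006, 0.005, -1.0]]
force: [0.0, -0.9, -3.0]
gripper_width: 0.735
time: 4.3
ee_pos: [0.5141, -0.0273, 0.251]
tcp_rot: [[1.0, 0.001, -0.002], [0.001, -1.0, 0.0], [-0.002, -0.0, -1.0]]
force: [1.1, -0.7, -1.6]
gripper_width: 0.735
time: 4.92
ee_pos: [0.5736, 0.1839, 0.2504]
tcp_rot: [[1.0, 0.005, -0.003], [0.005, -1.0, 0.001], [-0.003, -0.001, -1.0]]
force: [-0.8, -0.4, -1.1]
gripper_width: 0.735
time: 5.3
ee_pos: [0.5746, 0.1785, 0.2519]
tcp_rot: [[1.0, -0.003, 0.0], [-0.003, -1.0, -0.001], [0.0, 0.001, -1.0]]
force: [-0.4, -0.3, -2.2]
gripper_width: 0.728
[0.57457077 0.17847603 0.25188971] [-0.41276334 -0.31446316 -2.21451644] 0.7283654238021579 [-0.27  0.51 -0.1   1.52  0.06  1.11 -1.96] [-0.004 -0.001 -0.009 -0.008 -0.005  0.001 -0.001]
(array([0.6815, 0.1815]), np.float64(0.0025), 32) (array([0.672 , 0.1803]), np.float64(0.0063), 63)
(array([0.5742, 0.1785]), np.float64(0.0017), 20)
```

View pics/w4.png

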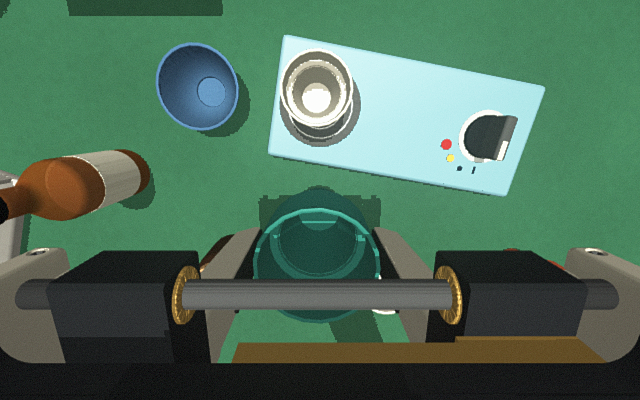

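The wrist view shows teal held level, the cream rim at about (317,87), and the dial at (487,138) with its striped end towards the robot. I refine the cream rim.

```bash
python3 - <<'E'
from workcell import arm, read_camera
from h import *
s=arm.read_state();c=read_camera('wrist');np.savez('pics/w5.npz',ee=s['ee_pos'],R=s['tcp_rot'],image=c['image'])
for uv in [(317,87)]: print(wonz(uv,.143,c,s))
im=c['image'].copy()
Z=6
crop=cv2.resize(im[30:160,260:370],None,fx=Z,fy=Z,interpolation=cv2.INTER_CUBIC)
for ctr,col in [((.674,.1785),(0,0,255)),((.674,.181),(255,0,0))]:
    P=[[ctr[0]+.0335*np.cos(a),ctr[1]+.0335*np.sin(a),.143] for a in np.arange(0,6.3,.1)]
    uv=((wproj(P,c,s)-[260,30]+.5)*Z-.5).astype(int)
    for q in uv: cv2.circle(crop,tuple(int(x) for x in q),2,col,-1)
cv2.imwrite('pics/w5z.png',crop[:600])
E
```

```text
[0.6763429  0.17959448 0.143     ]
```

View pics/w5z.png

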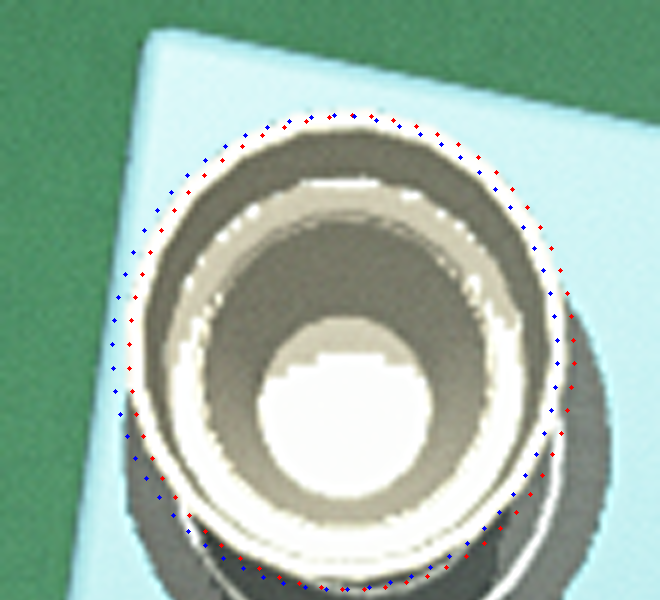

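```bash
python3 - <<'E'
from workcell import arm, read_camera
from h import *
s=arm.read_state();c=read_camera('wrist');Z=5
im=c['image'];crop=cv2.resize(im[190:310,240:400],None,fx=Z,fy=Z,interpolation=cv2.INTER_CUBIC)
e=s['ee_pos']
for dx,col in [(0,(0,0,255)),(-.002,(255,0,0))]:
    P=[[e[0]+dx+.0335*np.cos(a),e[1]+.0335*np.sin(a),e[2]+.033] for a in np.arange(0,6.3,.08)]
    for q in ((wproj(P,c,s)-[240,190]+.5)*Z-.5): cv2.circle(crop,tuple(int(x) for x in q),2,col,-1)
cv2.imwrite('pics/w6z.png',crop)
E
```

```text
(no output)
```

View pics/w6z.png

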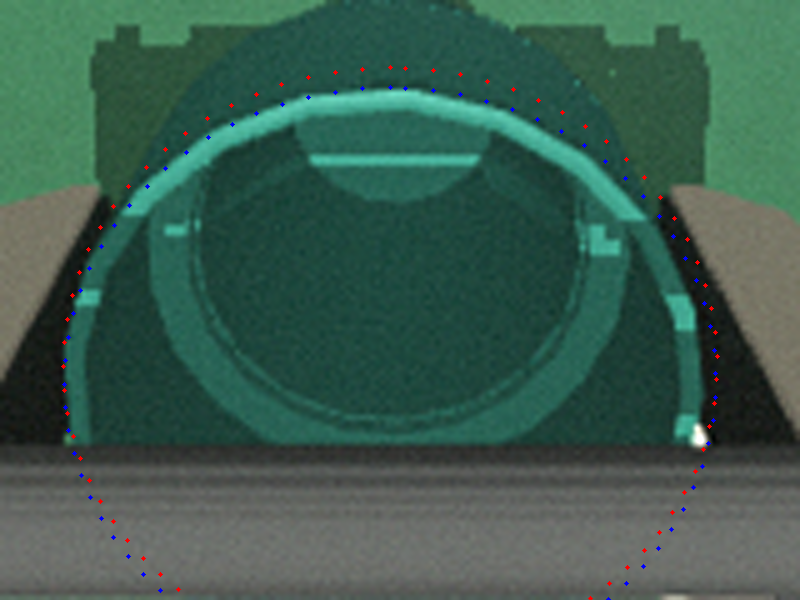

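```bash
python3 -m creep '[[0,0,0,0.04,0,0,0.5],[0,0,0,0.04,0,0,0.5],[0,0,0,0.022,-0.001,0,0.5],[0,0,0,0,0,0.015,0.5],[0,0,0,0,0,0.01,0.5]]';python3 -m creep '[[0,0,0,0,0,0.015,0.5],[0,0,0,0,0,0.015,0.5],[0,0,0,0,0,0.015,0.5],[0,0,0,0,0,0.01,0.5],[0,0,0,0,0,0,0.5]]'; python3 -m creep '[[0,0,0,0,0,0.006,0.5],[0,0,0,0,0,0.004,0.5],[0,0,0,0,0,0.004,0.5],[0,0,0,0,0,0.002,0.5],[0,0,0,0,0,0,0.5]]'; python3 - <<'E'
from workcell import arm, read_camera
from h import *
s=arm.read_state();c=read_camera('wrist');cv2.imwrite('pics/w7.png',c['image']);print(s['ee_pos'],s['force'],s['moment'])
c=read_camera('scene');cv2.imwrite('pics/s7.png',cv2.resize(c['image'][150:300,250:450],None,fx=4,fy=4,interpolation=2))
E
```

```text
time: 6.12
ee_pos: [0.6748, 0.182, 0.2248]
tcp_rot: [[1.0, 0.001, -0.004], [0.001, -1.0, -0.001], [-0.004, 0.001, -1.0]]
force: [-0.1, -0.5, -1.8]
gripper_width: 0.732
time: 6.75
ee_pos: [0.6761, 0.1818, 0.1705]
tcp_rot: [[1.0, 0.001, -0.002], [0.001, -1.0, -0.001], [-0.002, 0.001, -1.0]]
force: [0.2, -0.2, -0.7]
gripper_width: 0.733
time: 7.38
ee_pos: [0.6764, 0.182, 0.1555]
tcp_rot: [[1.0, 0.001, -0.0], [0.001, -1.0, -0.0], [-0.0, 0.0, -1.0]]
force: [-0.2, 0.0, -1.1]
gripper_width: 0.73
[0.6764454  0.18202673 0.15549363] [-0.17479003  0.0280601  -1.12772576] [-0.09677642 -0.08348299 -0.02600571]
```

View pics/w7.png

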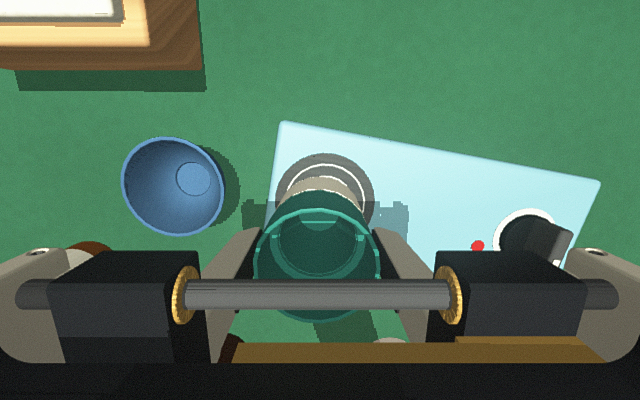

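View pics/s7.png

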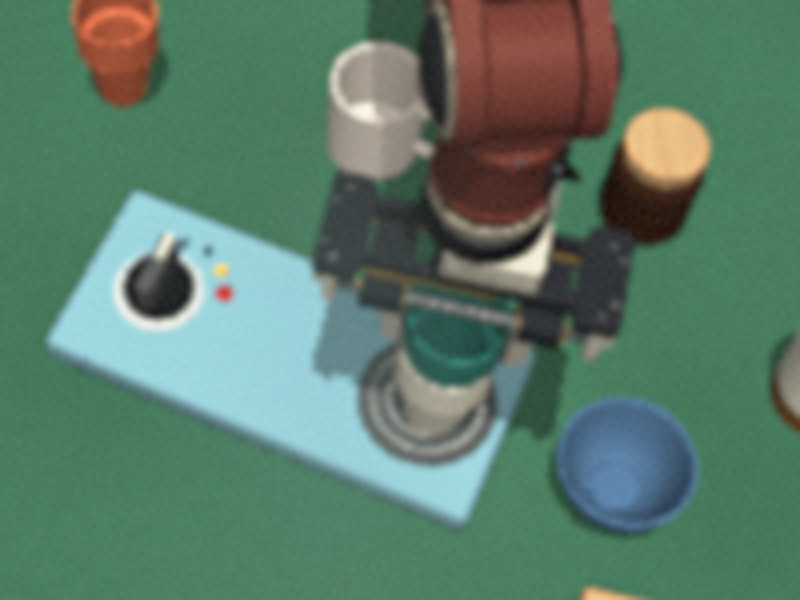

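Teal's foot is inside the cream mouth with no contact force yet. TCP y is about 3 mm high, so I correct it and seat the cup.

```bash
python3 -m creep '[[0,0,0,0,0.0025,0,0.5],[0,0,0,0,0,0.002,0.5],[0,0,0,0,0,0.002,0.5],[0,0,0,0,0,0.0015,0.5],[0,0,0,0,0,0,0.5]]'
```

```text
time: 8.1
ee_pos: [0.677, 0.1802, 0.1507]
tcp_rot: [[1.0, 0.001, 0.001], [0.001, -1.0, 0.001], [0.001, -0.001, -1.0]]
force: [0.4, 0.1, 0.4]
gripper_width: 0.729
```

```bash
python3 -m creep '[[0,0,0,0,0,0.001,0.5],[0,0,0,0,0,0.001,0.5],[0,0,0,0,0,0,0.5]]'
```

```text
time: 8.48
ee_pos: [0.6776, 0.1805, 0.1504]
tcp_rot: [[1.0, 0.001, 0.004], [0.001, -1.0, 0.002], [0.004, -0.002, -1.0]]
force: [-0.1, 1.4, 5.4]
gripper_width: 0.734
```

Contact reads 5.4 N at z = 0.1504, which is the expected seating height. I release and rise.

```bash
python3 -m creep '[[0,0,0,0,0,-0.001,0.5],[0,0,0,0,0,0,0.2],[0,0,0,0,0,0,0.1],[0,0,0,0,0,0,0],[0,0,0,0,0,0,0]]';  python3 -m creep '[[0,0,0,0,0,-0.015,0],[0,0,0,0,0,-0.04,0],[0,0,0,0,0,-0.055,0],[0,0,0,-0.05,0,0,0],[0,0,0,-0.05,0,0,0]]';python3 -m creep '[[0,0,0,0,0,0,0],[0,0,0,0,0,0,0],[0,0,0,0,0,0,0]]'; python3 - <<'E'
from workcell import arm, read_camera
from h import *
s=arm.read_state();c=read_camera('wrist');cv2.imwrite('pics/w8.png',c['image']);print(s['ee_pos'],s['force'],s['gripper_width'])
print(wrim((.675,.179),.183,.0335,c,s))
c=read_camera('scene');cv2.imwrite('pics/s8.png',cv2.resize(c['image'][150:300,250:450],None,fx=4,fy=4,interpolation=2))
E
```

```text
time: 9.1
ee_pos: [0.6762, 0.1794, 0.1488]
tcp_rot: [[1.0, 0.001, -0.001], [0.001, -1.0, -0.0], [-0.001, 0.0, -1.0]]
force: [0.3, -0.2, 1.1]
gripper_width: 0.992
time: 9.72
ee_pos: [0.5762, 0.1799, 0.2613]
tcp_rot: [[1.0, 0.0, 0.004], [0.0, -1.0, 0.002], [0.004, -0.002, -1.0]]
force: [-0.4, -0.1, 0.2]
gripper_width: 0.998
time: 10.1
ee_pos: [0.5782, 0.1794, 0.2597]
tcp_rot: [[1.0, -0.0, 0.002], [-0.0, -1.0, 0.0], [0.002, -0.0, -1.0]]
force: [0.7, 0.8, 0.1]
gripper_width: 1.003
[0.57819155 0.17937257 0.2597384 ] [0.68356144 0.77327557 0.12171495] 1.003307649022866
(array([0.6714, 0.1788]), np.float64(0.0035), 63)
```

View pics/w8.png

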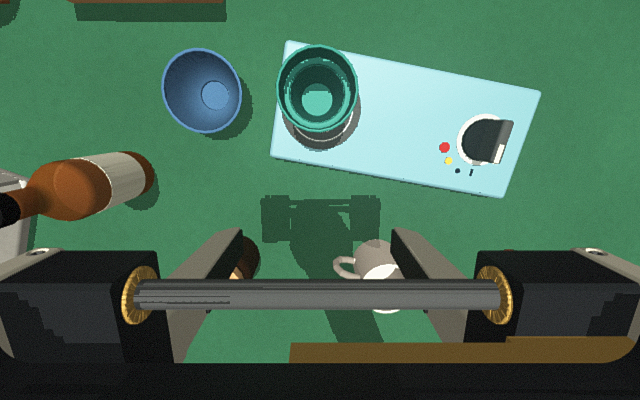

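View pics/s8.png

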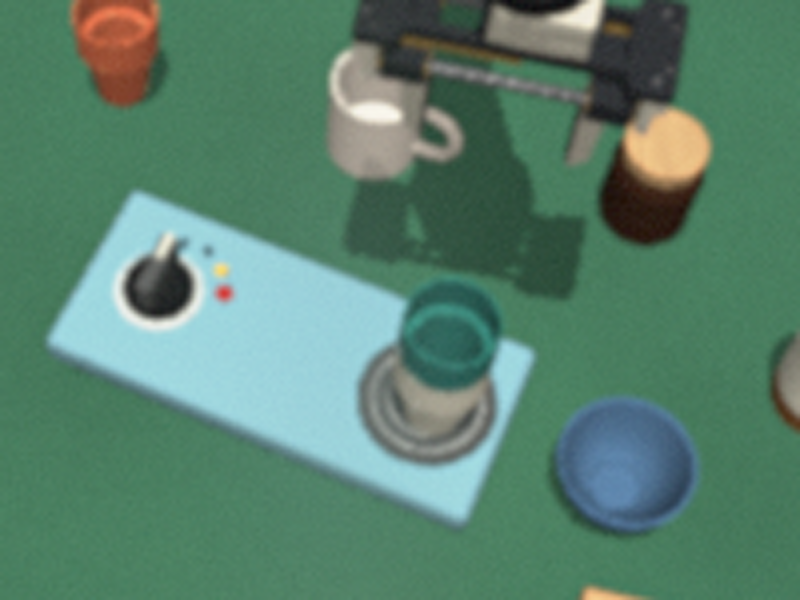

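Teal is seated in cream and standing upright; its rim is at (317,89) in the wrist view. Now coral.

```bash
python3 -m creep '[[0,0,0,-0.012,0.025,0,0],[0,0,0,-0.02,0.045,0,0],[0,0,0,-0.022,0.05,0.01,0],[0,0,0,-0.022,0.05,0.01,0],[0,0,0,-0.022,0.05,0.02,0]]'; python3 -m creep '[[0,0,0,-0.022,0.045,0.02,0],[0,0,0,-0.02,0.035,0.02,0],[0,0,0,-0.006,0.011,0.0,0],[0,0,0,0,0,0,0],[0,0,0,0,0,0,0]]'; python3 - <<'E'
from workcell import arm, read_camera
from h import *
s=arm.read_state();c=read_camera('wrist');cv2.imwrite('pics/w9.png',c['image'])
print(wrim((.431,-.132),.105,.0335,c,s))
s=arm.read_state();print(s['ee_pos'],s['tcp_rot'].round(4),s['qd'].round(3))
E
```

```text
time: 10.82
ee_pos: [0.4795, -0.0424, 0.2195]
tcp_rot: [[1.0, 0.0, 0.003], [0.0, -1.0, -0.0], [0.003, 0.0, -1.0]]
force: [1.0, -0.5, -0.2]
gripper_width: 0.999
time: 11.45
ee_pos: [0.4326, -0.1301, 0.1799]
tcp_rot: [[1.0, 0.004, 0.003], [0.004, -1.0, 0.001], [0.003, -0.001, -1.0]]
force: [0.2, 0.0, 0.5]
gripper_width: 1.0
(array([ 0.4323, -0.1312]), np.float64(0.0008), 63)
[ 0.43241745 -0.13003081  0.17981978] [[ 1.0e+00  4.1e-03  2.3e-03]
 [ 4.1e-03 -1.0e+00  5.0e-04]
 [ 2.3e-03 -5.0e-04 -1.0e+00]] [-0.003  0.     0.005  0.008  0.003  0.002  0.001]
```

View pics/w9.png

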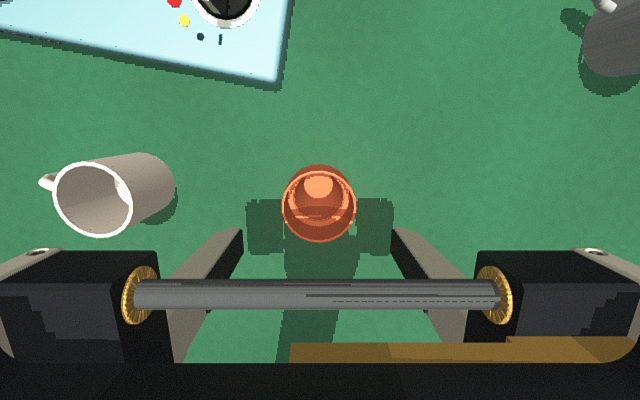

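Coral is centred at (319,204), offset within 1.5 mm of the TCP. I descend, grip and lift.

```bash
python3 -m creep '[[0,0,0,0,0.001,0.03,0],[0,0,0,0,0,0.045,0],[0,0,0,0,0,0.032,0],[0,0,0,0,0,0,0],[0,0,0,0,0,0,0.2]]';  python3 -m creep '[[0,0,0,0,0,0,0.3],[0,0,0,0,0,0,0.4],[0,0,0,0,0,0,0.5],[0,0,0,0,0,0,0.5]]' 12
```

```text
time: 12.12
ee_pos: [0.4322, -0.1321, 0.0732]
tcp_rot: [[1.0, 0.002, 0.002], [0.002, -1.0, -0.0], [0.002, 0.0, -1.0]]
force: [0.7, -0.8, 0.8]
gripper_width: 0.936
time: 12.62
ee_pos: [0.4317, -0.1326, 0.0732]
tcp_rot: [[1.0, 0.001, 0.002], [0.001, -1.0, -0.0], [0.002, 0.0, -1.0]]
force: [-1.0, 0.5, 6.7]
gripper_width: 0.729
```

```bash
python3 -m creep '[[0,0,0,0,0,-0.02,0.5],[0,0,0,0,0,-0.055,0.5],[0,0,0,0,0,-0.06,0.5],[0,0,0,0,0,-0.055,0.5],[0,0,0,0.007,-0.02,-0.025,0.5]]' 15; python3 -m creep '[[0,0,0,0.02,-0.04,0,0.5],[0,0,0,0.022,-0.048,0,0.5],[0,0,0,0.022,-0.048,0,0.5],[0,0,0,0.022,-0.048,0,0.5],[0,0,0,0.022,-0.048,0,0.5]]';python3 -m creep '[[0,0,0,0.018,-0.04,0,0.5],[0,0,0,0.01,-0.02,0,0.5],[0,0,0,0,0,0,0.5],[0,0,0,0,0,0,0.5],[0,0,0,0,0,0,0.5]]'; python3 - <<'E'
from workcell import arm, read_camera
from h import *
s=arm.read_state();c=read_camera('wrist');cv2.imwrite('pics/w10.png',c['image']);print(s['ee_pos'],s['force'],s['gripper_width'],s['qpos'].round(2))
im=c['image'];Z=5;e=s['ee_pos']
def ov(name,x0,y0,x1,y1,circs):
    crop=cv2.resize(im[y0:y1,x0:x1],None,fx=Z,fy=Z,interpolation=cv2.INTER_CUBIC)
    for (x,y,z),col in circs:
        P=[[x+.0335*np.cos(a),y+.0335*np.sin(a),z] for a in np.arange(0,6.3,.08)]
        for q in ((wproj(P,c,s)-[x0,y0]+.5)*Z-.5): cv2.circle(crop,tuple(int(v) for v in q),2,col,-1)
    cv2.imwrite(name,crop)
ov('pics/w10a.png',240,190,400,310,[((e[0],e[1],e[2]+.032),(0,0,255)),((e[0]-.002,e[1],e[2]+.032),(255,0,0))])
ov('pics/w10b.png',250,20,380,140,[((.675,.1788,.183),(0,0,255))])
E
```

```text
time: 13.25
ee_pos: [0.438, -0.1144, 0.2903]
tcp_rot: [[1.0, -0.004, 0.005], [-0.004, -1.0, -0.002], [0.005, 0.002, -1.0]]
force: [-0.2, -1.0, -2.0]
gripper_width: 0.729
time: 13.88
ee_pos: [0.5456, 0.1205, 0.2867]
tcp_rot: [[1.0, 0.0, -0.001], [0.0, -1.0, -0.001], [-0.001, 0.001, -1.0]]
force: [0.3, -0.6, -0.9]
gripper_width: 0.732
time: 14.5
ee_pos: [0.5733, 0.1775, 0.2874]
tcp_rot: [[1.0, -0.002, -0.0], [-0.002, -1.0, -0.001], [-0.0, 0.001, -1.0]]
force: [0.7, 0.5, -1.7]
gripper_width: 0.728
[0.5733086  0.17753785 0.28737117] [ 0.67571762  0.53173771 -1.70770466] 0.7282961814099632 [-0.24  0.48 -0.16  1.47  0.08  1.2  -1.98]
```

View pics/w10a.png

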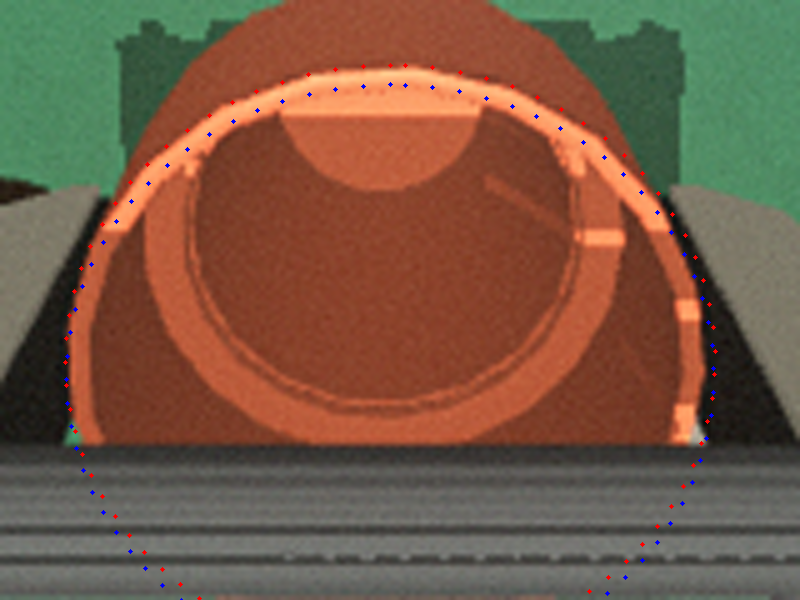

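View pics/w10b.png

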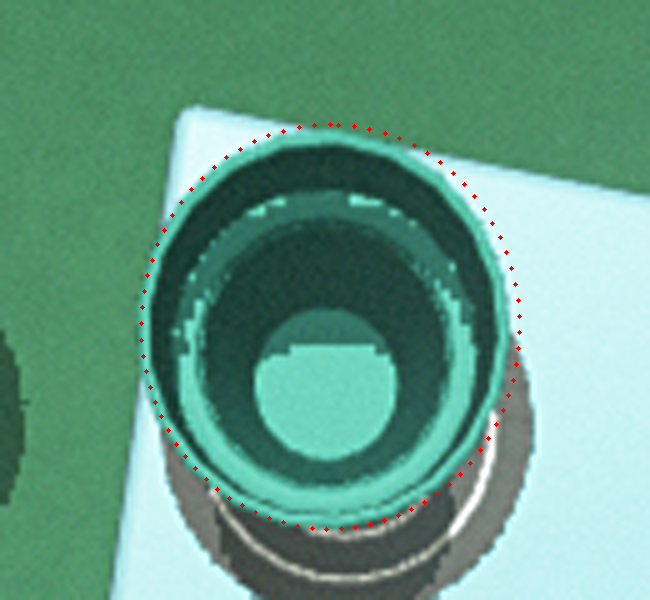

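Coral is held level. Teal's rim centre works out at about (0.675, 0.180). I move over the stack and check the pose before inserting.

```bash
python3 -m creep '[[0,0,0,0.04,0,0,0.5],[0,0,0,0.04,0,0,0.5],[0,0,0,0.022,0,0,0.5],[0,0,0,0,0,0.01,0.5],[0,0,0,0,0,0.005,0.5]]';python3 -m creep '[[0,0,0,0,0,0,0.5],[0,0,0,0,0,0,0.5]]'
```

```text
time: 15.18
ee_pos: [0.6741, 0.1793, 0.2711]
tcp_rot: [[1.0, 0.001, -0.003], [0.001, -1.0, -0.0], [-0.003, 0.0, -1.0]]
force: [0.2, 0.5, -1.8]
gripper_width: 0.731
time: 15.42
ee_pos: [0.675, 0.1798, 0.2729]
tcp_rot: [[1.0, 0.001, 0.001], [0.001, -1.0, 0.0], [0.001, -0.0, -1.0]]
force: [0.3, 0.4, -0.9]
gripper_width: 0.732
```

```bash
python3 -m creep '[[0,0,0,0,0,0.015,0.5],[0,0,0,0,0,0.015,0.5],[0,0,0,0,0,0.015,0.5],[0,0,0,0,0,0.012,0.5],[0,0,0,0,0,0.01,0.5]]'; python3 -m creep '[[0,0,0,0,0,0.006,0.5],[0,0,0,0,0,0.004,0.5],[0,0,0,0,0,0.001,0.5],[0,0,0,0,0,0,0.5]]'; python3 -m creep '[[0,0,0,0,0,0.0015,0.5],[0,0,0,0,0,0.001,0.5],[0,0,0,0,0,0,0.5]]'
```

```text
time: 16.05
ee_pos: [0.6753, 0.1796, 0.204]
tcp_rot: [[1.0, 0.001, -0.001], [0.001, -1.0, -0.0], [-0.001, 0.0, -1.0]]
force: [0.4, -0.7, -1.3]
gripper_width: 0.735
time: 16.55
ee_pos: [0.6757, 0.1797, 0.1945]
tcp_rot: [[1.0, 0.001, 0.001], [0.001, -1.0, 0.0], [0.001, -0.0, -1.0]]
force: [-0.0, -0.4, -1.9]
gripper_width: 0.732
time: 16.92
ee_pos: [0.6755, 0.1795, 0.1917]
tcp_rot: [[1.0, 0.001, 0.0], [0.001, -1.0, -0.0], [0.0, 0.0, -1.0]]
force: [-0.5, -0.5, -0.7]
gripper_width: 0.728
```

```bash
python3 -m creep '[[0,0,0,0,0,0.0015,0.5],[0,0,0,0,0,0.001,0.5],[0,0,0,0,0,0,0.5]]'
```

```text
time: 17.3
ee_pos: [0.6763, 0.1793, 0.1913]
tcp_rot: [[1.0, 0.0, 0.003], [0.0, -1.0, -0.0], [0.003, 0.0, -1.0]]
force: [-0.4, -0.6, 5.3]
gripper_width: 0.732
```

Coral seats at 5.3 N and z = 0.1913, as expected. I release, rise and check.

```bash
python3 -m creep '[[0,0,0,0,0,-0.001,0.5],[0,0,0,0,0,0,0.2],[0,0,0,0,0,0,0.1],[0,0,0,0,0,0,0],[0,0,0,0,0,0,0]]';  python3 -m creep '[[0,0,0,0,0,-0.015,0],[0,0,0,0,0,-0.04,0],[0,0,0,0,0,-0.045,0],[0,0,0,-0.05,0.02,0,0],[0,0,0,-0.05,0.02,0,0]]';python3 -m creep '[[0,0,0,-0.04,0.04,0,0],[0,0,0,0,0.05,0,0],[0,0,0,0,0.05,0,0],[0,0,0,0,0,0,0],[0,0,0,0,0,0,0]]'; python3 - <<'E'
from workcell import arm, read_camera
from h import *
s=arm.read_state();c=read_camera('wrist');cv2.imwrite('pics/w11.png',c['image']);print(s['ee_pos'],s['force'],s['gripper_width'],s['qpos'].round(2))
np.savez('pics/w11.npz',ee=s['ee_pos'],R=s['tcp_rot'])
c=read_camera('scene');
np.savez('pics/scene11.npz',**c)
Z=5;crop=cv2.resize(c['image'][170:285,320:420],None,fx=Z,fy=Z,interpolation=2)
for z,col in [(.223,(0,0,255)),(.183,(255,0,0)),(.143,(0,255,0))]:
    P=[[.675+.0335*np.cos(a),.1795+.0335*np.sin(a),z] for a in np.arange(0,6.3,.12)]
    for q in (proj(c,P)-[320,170]+.5)*Z-.5: cv2.circle(crop,tuple(int(v) for v in q),2,col,-1)
cv2.imwrite('pics/s11.png',crop)
E
```

```text
time: 17.92
ee_pos: [0.6754, 0.1797, 0.1899]
tcp_rot: [[1.0, 0.001, -0.0], [0.001, -1.0, 0.0], [-0.0, -0.0, -1.0]]
force: [-0.4, -0.1, -0.3]
gripper_width: 1.0
time: 18.55
ee_pos: [0.5753, 0.1395, 0.292]
tcp_rot: [[1.0, 0.001, 0.004], [0.001, -1.0, 0.001], [0.004, -0.001, -1.0]]
force: [0.3, -0.1, 0.2]
gripper_width: 0.999
time: 19.18
ee_pos: [0.536, 0.0004, 0.2911]
tcp_rot: [[1.0, 0.001, 0.002], [0.001, -1.0, 0.001], [0.002, -0.001, -1.0]]
force: [0.1, 0.4, -0.7]
gripper_width: 0.997
[5.35981632e-01 3.84599652e-04 2.91123360e-01] [ 0.11009247  0.4357056  -0.66154401] 0.9966638883103818 [ 0.05  0.37 -0.14  1.64  0.05  1.13 -1.67]
```

View pics/w11.png

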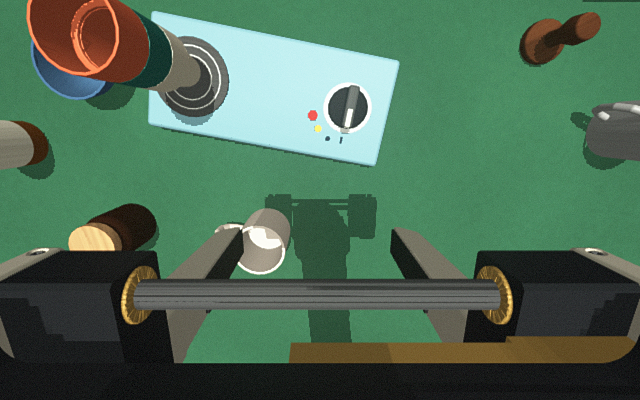

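View pics/s11.png

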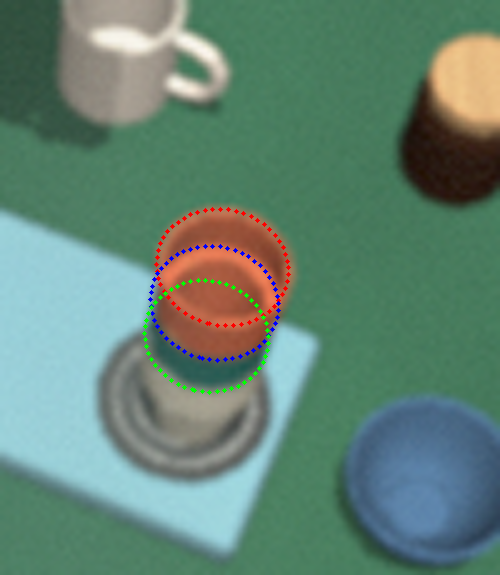

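The stack's rims line up with the predicted heights of 143, 183 and 223 mm, so it is fully seated. The wrist view shows the dial at (347,107). I measure its axis and yaw.

```bash
python3 - <<'E'
from workcell import arm, read_camera
from h import *
s=arm.read_state();c=read_camera('wrist');im=c['image'];hsv=cv2.cvtColor(im,cv2.COLOR_BGR2HSV);np.save('pics/w12.npy',im)
print(s['ee_pos'])
m=cv2.inRange(hsv,(85,25,150),(105,160,255))
cs,_=cv2.findContours(m,0,2);k=max(cs,key=cv2.contourArea)[:,0]
W=np.array([wonz(p,.035,c,s)[:2] for p in k])
# edges: right end (y min), far/near long edges using points with v along
yaw=-10.34/180*np.pi
for it in range(3):
    ux=np.array([np.cos(yaw),np.sin(yaw)]);uy=np.array([-np.sin(yaw),np.cos(yaw)])
    a=W@ux;b=W@uy
    bm=b.min();sel=(b<bm+.2)&(b>bm+.015)
    far=W[sel&(a>np.median(a[sel])+.0)&(a>a.max()-.004)];near=W[sel&(a<a[sel].min()+.004)]
    end=W[(b<bm+.004)]
    res=[]
    for q in (far,near):
        vx,vy,x0,y0=cv2.fitLine(q.astype(np.float32),cv2.DIST_HUBER,0,1e-5,1e-5).ravel()
        res.append(np.arctan(-vx/vy))
    yaw=np.mean(res); 
print('yaws',res,len(far),len(near))
A=(np.median(far@ux)+np.median(near@ux))/2;print('width',np.median(far@ux)-np.median(near@ux))
B=np.median(end@uy)+.06
print('dial from edges',ux*A+uy*B)
# white ring / black skirt
p0=wonz((347,107),.045,c,s);print('ray',p0)
dark=cv2.inRange(hsv,(0,0,0),(180,255,70));dark[:70]=0;dark[150:]=0;dark[:,:310]=0;dark[:,385:]=0
cs,_=cv2.findContours(dark,0,2);k=max(cs,key=cv2.contourArea);(u,v),r=cv2.minEnclosingCircle(k);print('skirt px',u,v,r,wonz((u,v),.045,c,s))
Z=8;cv2.imwrite('pics/w12z.png',cv2.resize(im[70:145,305:405],None,fx=Z,fy=Z,interpolation=2))
E
```

```text
[0.53583291 0.00151956 0.29066607]
yaws [np.float32(-0.18106982), np.float32(-0.18250223)] 52 48
width 0.14559221874763872
dial from edges [ 0.62752606 -0.03851423]
ray [ 0.62731825 -0.03874631  0.045     ]
skirt px 356.0 109.5 18.200374603271484 [ 0.62409922 -0.051254    0.045     ]
```

View pics/w12z.png

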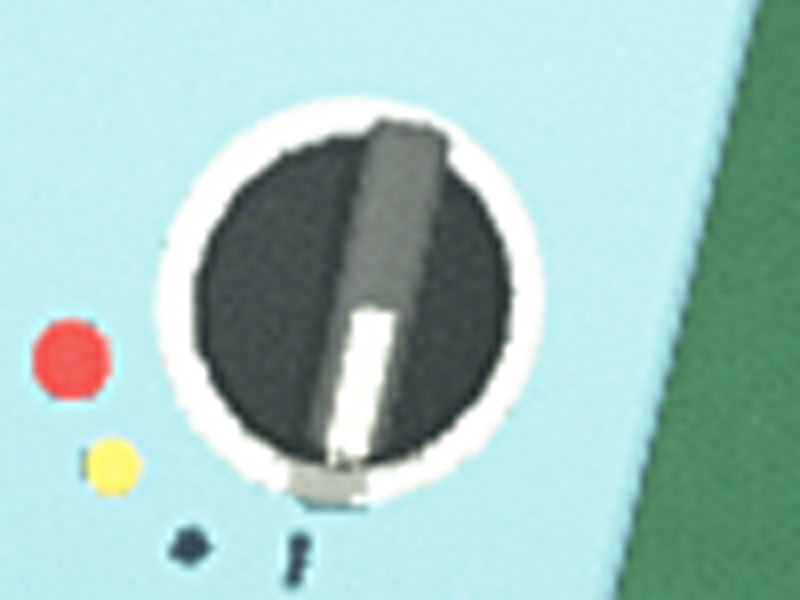

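```bash
python3 - <<'E'
from workcell import arm, read_camera
from h import *
s=arm.read_state();c=read_camera('wrist');t=load('top0')
for n,u,v,z in [('skirt',353.5,298,.045),('ring',351,301,.036),('bar',379,294,.08),('barA',410,128,.08),('barB',346,462,.08),('dot_red',70,360,.035),('tick',298,560,.035)]:
    print(n,wonz(((u+.5)/8+305-.5,(v+.5)/8+70-.5),z,c,s).round(4))
# top view ring: topz ring center (432,149)/2.5
print(onz(t,160+432/2.5,120+149/2.5,.04))
print(s['ee_pos'],s['tcp_rot'].round(4))
E
```

```text
skirt [ 0.6275 -0.0412  0.045 ]
ring [ 0.6274 -0.0417  0.036 ]
bar [ 0.6264 -0.0415  0.08  ]
barA [ 0.6508 -0.0453  0.08  ]
barB [ 0.6008 -0.0372  0.08  ]
dot_red [0.6173 0.0076 0.035 ]
tick [ 0.5827 -0.0338  0.035 ]
[ 0.62648619 -0.04243628  0.04      ]
[0.53581046 0.00148839 0.29051742] [[ 1.0e+00  4.2e-03  6.0e-04]
 [ 4.2e-03 -1.0e+00  1.0e-03]
 [ 6.0e-04 -1.0e-03 -1.0e+00]]
```

Dial axis is at about (0.627, -0.0415) with warmer yaw about -0.18. Joint 7 would run out of range turning clockwise from here, so I half-turn the wrist the other way first.

```bash
python3 -m creep '[[0,0,-0.185,0,0,0,0.3],[0,0,-0.185,0,0,0,0.5],[0,0,-0.185,0,0,0,0.5],[0,0,-0.185,0,0,0,0.5],[0,0,-0.185,0,0,0,0.5]]' 30; python3 -m creep '[[0,0,-0.185,0,0,0,0.5],[0,0,-0.185,0,0,0,0.5],[0,0,-0.185,0,0,0,0.5],[0,0,-0.185,0,0,0,0.5],[0,0,-0.185,0,0,0,0.5]]';python3 -m creep '[[0,0,-0.185,0,0,0,0.5],[0,0,-0.185,0,0,0,0.5],[0,0,-0.185,0,0,0,0.5],[0,0,-0.185,0,0,0,0.5],[0,0,-0.185,0,0,0,0.5]]';python3 -m creep '[[0,0,-0.185,0,0,0,0.5],[0,0,0,0,0,0,0.5],[0,0,0,0,0,0,0.5],[0,0,0,0,0,0,0.5]]'; python3 - <<'E'
from workcell import arm
import numpy as np
s=arm.read_state();R=s['tcp_rot'];print(s['ee_pos'],np.arctan2(R[1,0],R[0,0]),s['qpos'].round(2))
print(R.T@(np.array([.627,-.0415,.15])-s['ee_pos']))
E
```

```text
time: 20.0
ee_pos: [0.5357, 0.0007, 0.2902]
tcp_rot: [[0.595, 0.804, 0.0], [0.804, -0.595, 0.0], [0.0, -0.0, -1.0]]
force: [0.5, -0.0, -0.5]
gripper_width: 0.523
time: 20.62
ee_pos: [0.5357, 0.0006, 0.2902]
tcp_rot: [[-0.284, 0.959, -0.0], [0.959, 0.284, 0.0], [0.0, 0.0, -1.0]]
force: [0.3, 0.4, -0.4]
gripper_width: 0.498
time: 21.25
ee_pos: [0.5357, 0.0005, 0.2902]
tcp_rot: [[-0.937, 0.35, 0.0], [0.35, 0.937, 0.0], [0.0, 0.0, -1.0]]
force: [-0.2, -0.3, -0.4]
gripper_width: 0.501
time: 21.75
ee_pos: [0.5356, -0.0002, 0.2903]
tcp_rot: [[-0.984, 0.181, 0.0], [0.181, 0.984, -0.0], [-0.0, -0.0, -1.0]]
force: [-0.2, 0.7, -0.2]
gripper_width: 0.496
[ 5.35637678e-01 -2.39225766e-04  2.90270981e-01] 2.959760238621901 [ 0.51  0.48 -0.85  1.63  0.38  1.21  0.97]
[-0.09729667 -0.02404542  0.14028774]
```

```bash
python3 -m creep '[[0,0,0,-0.033,-0.008,0.02,0.5],[0,0,0,-0.033,-0.008,0.04,0.5],[0,0,0,-0.031,-0.008,0.04,0.5],[0,0,0,0,0,0.03,0.5],[0,0,0,0,0,0.0,0.5]]'; python3 -m creep '[[0,0,0,0,0,0.03,0.5],[0,0,0,0,0,0,0.5],[0,0,0,0,0,0,0.5]]'; python3 - <<'E'
from workcell import arm,read_camera
from h import *
s=arm.read_state();R=s['tcp_rot'];print(s['ee_pos'],np.arctan2(R[1,0],R[0,0]),s['qpos'].round(2))
print(R.T@(np.array([.627,-.0415,.05])-s['ee_pos']))
c=read_camera('wrist');cv2.imwrite('pics/w13.png',c['image'])
E
```

```text
time: 22.38
ee_pos: [0.6252, -0.042, 0.1575]
tcp_rot: [[-0.984, 0.18, -0.006], [0.18, 0.984, -0.0], [0.006, -0.001, -1.0]]
force: [-0.0, 0.0, 0.6]
gripper_width: 0.5
time: 22.75
ee_pos: [0.6277, -0.041, 0.1323]
tcp_rot: [[-0.984, 0.18, 0.003], [0.18, 0.984, 0.0], [-0.003, 0.001, -1.0]]
force: [-0.1, -0.1, 0.1]
gripper_width: 0.502
[ 0.62774813 -0.04103203  0.13232331] 2.9608569820209496 [ 0.44  0.77 -0.73  1.58  0.57  1.01  0.93]
[ 0.00089723 -0.00066206  0.08232048]
```

View pics/w13.png

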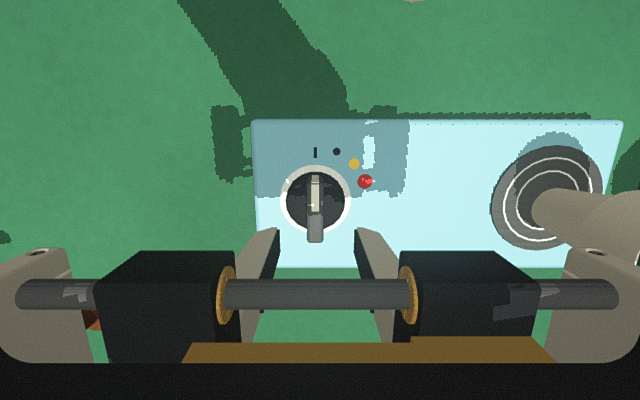

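The bar lies square between the jaws at (316,205), with the stack on its pad to the right. I descend and grip.

```bash
python3 -m creep '[[0,0,0,0,0,0.03,0.5],[0,0,0,0,0,0.03,0.5],[0,0,0,0,0,0.023,0.5],[0,0,0,0,0,0,0.5],[0,0,0,0,0,0,0.7]]' 35; python3 -m creep '[[0,0,0,0,0,0,0.8],[0,0,0,0,0,0,0.9],[0,0,0,0,0,0,1],[0,0,0,0,0,0,1]]' 35; python3 - <<'E'
from workcell import arm
import numpy as np
s=arm.read_state();R=s['tcp_rot'];print(s['ee_pos'],np.arctan2(R[1,0],R[0,0]),s['qpos'].round(2),s['moment'])
E
```

```text
time: 23.42
ee_pos: [0.6276, -0.0413, 0.0488]
tcp_rot: [[-0.984, 0.18, 0.002], [0.18, 0.984, 0.0], [-0.002, 0.001, -1.0]]
force: [0.9, 0.4, -0.4]
gripper_width: 0.436
time: 23.92
ee_pos: [0.6268, -0.0423, 0.0476]
tcp_rot: [[-0.984, 0.18, 0.0], [0.18, 0.984, -0.001], [-0.0, -0.001, -1.0]]
force: [0.0, -1.6, 2.2]
gripper_width: 0.151
[ 0.62676906 -0.04226947  0.04763198] 2.9603524849935554 [ 0.4   0.87 -0.66  1.64  0.66  0.87  0.86] [-0.36555948  0.11851669  0.01650547]
```

Gripped at 14 mm, which is the bar. I turn clockwise in stages.

```bash
python3 -m creep '[[0,0,0.1,0,0,0,1],[0,0,0.1,0,0,0,1],[0,0,0.1,0,0,0,1],[0,0,0.1,0,0,0,1],[0,0,0,0,0,0,1]]' 35; python3 -m creep '[[0,0,0.1,0,0,0,1],[0,0,0.1,0,0,0,1],[0,0,0.1,0,0,0,1],[0,0,0.1,0,0,0,1],[0,0,0,0,0,0,1]]'; python3 - <<'E'
from workcell import arm
import numpy as np
s=arm.read_state();R=s['tcp_rot'];print(s['ee_pos'],2.9604-np.arctan2(R[1,0],R[0,0]),s['qpos'].round(2),s['moment'],s['force'])
E
```

```text
time: 24.55
ee_pos: [0.6269, -0.042, 0.0476]
tcp_rot: [[-0.837, 0.548, 0.0], [0.548, 0.837, -0.001], [-0.001, -0.001, -1.0]]
force: [-0.7, -1.4, 3.1]
gripper_width: 0.15
time: 25.18
ee_pos: [0.6272, -0.0416, 0.0476]
tcp_rot: [[-0.559, 0.829, 0.001], [0.829, 0.559, -0.0], [-0.001, 0.0, -1.0]]
force: [-0.1, -0.6, 4.4]
gripper_width: 0.151
[ 0.62715217 -0.04164509  0.04761276] 0.7968931102089263 [ 0.29  0.82 -0.45  1.65  0.47  0.79  0.22] [-0.39430343 -0.01311405  0.02519592] [-0.07800276 -0.6183515   4.40046046]
```

```bash
python3 -m creep '[[0,0,0.1,0,0,0,1],[0,0,0.1,0,0,0,1],[0,0,0.1,0,0,0,1],[0,0,0.1,0,0,0,1],[0,0,0,0,0,0,1]]'; python3 -m creep '[[0,0,0,0,0,0,1],[0,0,0,0,0,0,1]]'; python3 - <<'E'
from workcell import arm,read_camera
from h import *
s=arm.read_state();R=s['tcp_rot'];print(s['ee_pos'],2.9604-np.arctan2(R[1,0],R[0,0]),s['qpos'].round(2),s['moment'],s['force'])
c=read_camera('wrist');cv2.imwrite('pics/w14.png',c['image'])
c=read_camera('top');cv2.imwrite('pics/t14.png',cv2.resize(c['image'][120:290,160:480],None,fx=2.5,fy=2.5,interpolation=2))
c=read_camera('scene');cv2.imwrite('pics/s14.png',cv2.resize(c['image'][120:290,200:440],None,fx=3.3,fy=3.3,interpolation=2))
E
```

```text
time: 25.8
ee_pos: [0.6275, -0.0416, 0.0476]
tcp_rot: [[-0.192, 0.981, 0.002], [0.981, 0.192, -0.0], [-0.001, 0.002, -1.0]]
force: [0.1, -2.1, 4.4]
gripper_width: 0.145
time: 26.05
ee_pos: [0.6275, -0.0416, 0.0476]
tcp_rot: [[-0.19, 0.982, 0.002], [0.982, 0.19, 0.0], [-0.0, 0.002, -1.0]]
force: [0.8, -0.9, 4.4]
gripper_width: 0.148
[ 0.62747083 -0.04155838  0.04759533] 1.1981457127276647 [ 0.23  0.8  -0.35  1.65  0.36  0.76 -0.09] [-0.31626887 -0.18580336  0.05635927] [ 0.80490557 -0.93797262  4.36169406]
```

View pics/w14.png

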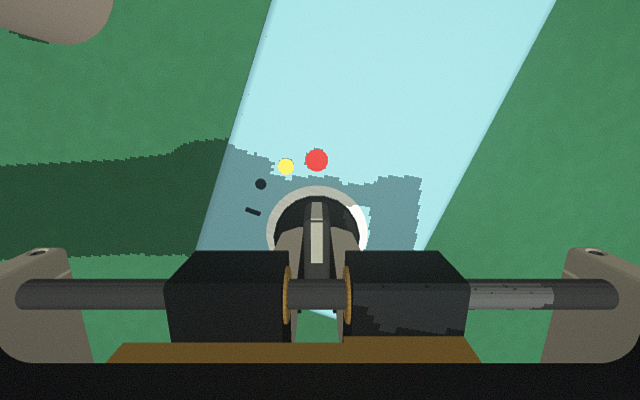

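View pics/s14.png

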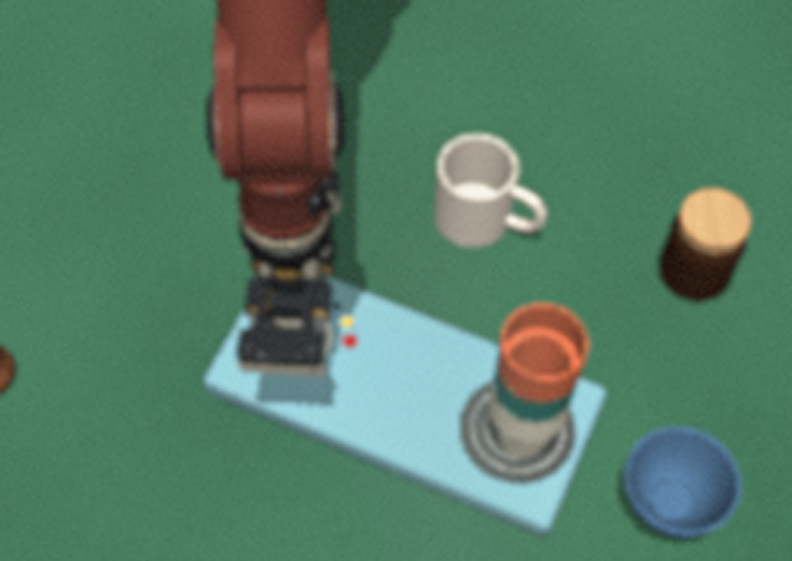

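View pics/t14.png

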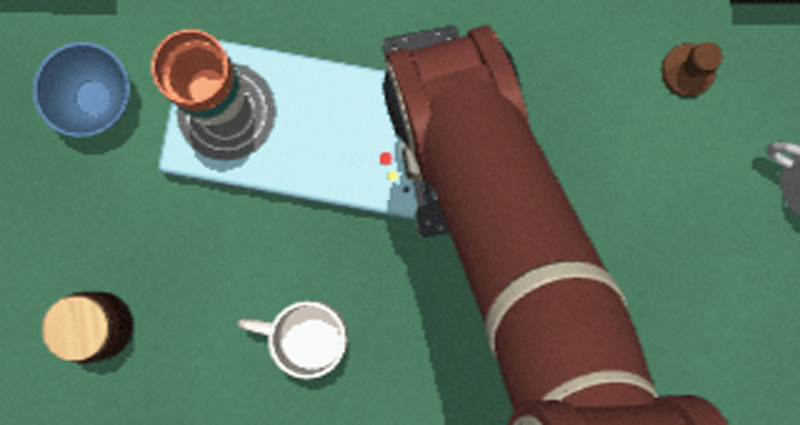

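The stripe points straight at the red dot (stripe and dot both at u ≈ 316) and the stack is undisturbed. I add a slight margin and hold for over a second.

```bash
python3 -m creep '[[0,0,0.015,0,0,0,1],[0,0,0,0,0,0,1],[0,0,0,0,0,0,1],[0,0,0,0,0,0,1],[0,0,0,0,0,0,1]]'; python3 -m creep '[[0,0,0,0,0,0,1],[0,0,0,0,0,0,1],[0,0,0,0,0,0,1],[0,0,0,0,0,0,1],[0,0,0,0,0,0,1]]' ; python3 -m creep '[[0,0,0,0,0,0,1],[0,0,0,0,0,0,1],[0,0,0,0,0,0,1],[0,0,0,0,0,0,1],[0,0,0,0,0,0,1]]'; python3 - <<'E'
from workcell import arm,read_camera
from h import *
s=arm.read_state();R=s['tcp_rot'];yaw=np.arctan2(R[1,0],R[0,0]);print(s['time'],s['ee_pos'],2.9604-yaw,s['gripper_width'],s['force'])
c=read_camera('wrist');im=c['image'];cv2.imwrite('pics/w15.png',cv2.resize(im[130:280,220:420],None,fx=4,fy=4,interpolation=2))
hsv=cv2.cvtColor(im,cv2.COLOR_BGR2HSV);m=cv2.inRange(hsv,(0,120,120),(8,255,255));m[:130]=0;m[190:]=0;m[:,:280]=0;m[:,350:]=0
M=cv2.moments(m,True);p=wonz((M['m10']/M['m00'],M['m01']/M['m00']),.035,c,s)
d=p[:2]-[.627,-.0415];print('dot dir',np.arctan2(d[1],d[0]),'tool x dir',yaw)
E
```

```text
time: 26.82
ee_pos: [0.6275, -0.0415, 0.0476]
tcp_rot: [[-0.175, 0.984, 0.002], [0.984, 0.175, 0.0], [-0.0, 0.002, -1.0]]
force: [1.1, -1.5, 4.8]
gripper_width: 0.149
time: 27.45
ee_pos: [0.6275, -0.0416, 0.0476]
tcp_rot: [[-0.175, 0.984, 0.002], [0.984, 0.175, 0.0], [-0.0, 0.002, -1.0]]
force: [0.7, -1.2, 5.1]
gripper_width: 0.151
time: 28.08
ee_pos: [0.6275, -0.0415, 0.0476]
tcp_rot: [[-0.175, 0.984, 0.002], [0.984, 0.175, 0.0], [-0.0, 0.002, -1.0]]
force: [1.0, -1.2, 5.1]
gripper_width: 0.148
28.075 [ 0.62749704 -0.04154033  0.04759309] 1.2132287381048945 0.14849265498641662 [ 0.97053389 -1.18916009  5.0629262 ]
dot dir 1.7637174189492635 tool x dir 1.7471712618951054
```

View pics/w15.png

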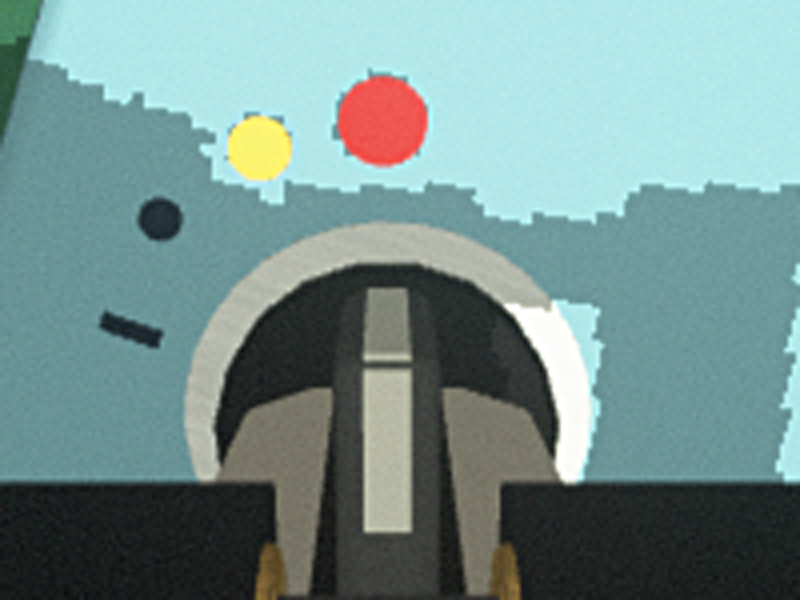

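The stripe still points at the red dot at (383,118) in the crop, 0.017 rad past its centre. It has been held over 2 s with a steady grip, so I hand in.

```bash
python3 - <<'E'
from workcell import arm
print(arm.job_done())
E
```

```text
the job is handed in; nothing more can be done
None
```

I nested teal and then coral into the cream tumbler on the pad and released both. I then turned the dial clockwise to the red dot and handed in with the gripper still holding it there; the job took about 28 s.

- **Stack:** each tumbler met about 5 N of resistance at the expected seating height. The outlines I predicted for a fully seated stack (rims at 143, 183 and 223 mm) matched the scene picture. The stack still stood upright in the pictures taken once the dial was at the red dot.
- **Dial:** the measured turn was 1.213 rad, held still for over 2 s with the grip steady at about 14 mm. The last wrist picture puts the grip 0.017 rad past the red dot's centre.
- **Surroundings:** the warmer, mug, jar, bowl and tamper looked unmoved in the last pictures. The syrup bottle and pitcher were not fully in view there, but the arm never went near them.
- **Disagreements:**
  - The rims looked 1–3% smaller in the wrist camera than predicted, on held and seated tumblers alike, so I took it as a camera or edge effect.
  - The automatic skirt and rim fits failed in three views; there I read the edges from enlarged pictures instead.
  - The wrist moment about the vertical read only 0.056 N m at the third click, where the spring gives about 0.09 N m. I relied on the pictures and the measured angle instead.

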